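# Put the tape pull-tester back in its fitted tray

## Task

Put the tape pull-tester away in its fitted tray: the red tape clamp and the dial gauge each go into the recess of their own shape, nose first, and are pressed down until they snap flat under the white spring tongue. Slide the gauge along the tray into its recess, never lift it; turn the red peak pointer on its dial back to the zero stop; and leave everything else on the shelf where it is.

Things in the scene. Friction and masses are not known exactly. Their poses are not given: they have to be found in the camera images.
- gauge: Dial force gauge, 0.38 kg, face up on the tray's landing deck. Mid-blue D-shaped base plate 10 mm thick: half circle of radius 48 mm about the origin towards +x (nose), then straight sides 96 mm apart to a straight tail edge at x = -74 mm. On it, about the origin, a silver drum of 84 mm diameter, its white face 26 mm up. Too wide to grip. Origin: underside, below the drum's centre; z up.
- thumb_pad (a point): Centre of the gauge's bare ribbed tail, for sliding and pressing it with fingertips: plate top, 10 mm above the underside, at x = -58 mm of the gauge; free from x = -43 to -74 mm over the full 96 mm width. Friction of fingertips on it is about 0.6, of the slick tray under it about 0.25.
- knob (a point): Black knurled knob in the middle of the dial, 22 mm diameter, standing 27 to 37.5 mm above the gauge's underside, with the red peak pointer. Point on its axis 33 mm above the underside. It turns with the knob: its yaw is the gauge's yaw minus joint peak.
- peak (a joint): Angle of the red peak pointer and knob, rad: 0 at the zero stop (hard stop at a small black pin on the tail side of the dial), larger clockwise seen from above; turn anticlockwise, seen from above, to bring it back. Friction 0.02 N m; stays where left; at most 1.4 at the start.
- clamp: Tape clamp, 0.28 kg, standing on the shelf left or right of the tray. Steel plate 10 mm thick: 72 mm wide from the tail edge at x = -50 mm to x = 0, then tapering to a 28 mm wide nose at x = +45 mm. A red jaw block stands on it, a black thumbscrew (16 mm diameter, 16 to 32 mm up) on its nose side out to x = 18 mm. Origin: underside, where the taper begins; x to the nose, z up.
- jaw (a point): Centre of the top of the clamp's red jaw block, 36 mm above the clamp's underside, at x = -22 mm of the clamp. The block is 40 mm long in x, 20 mm wide in y and 26 mm high above the plate: grip it across its 20 mm. Axes as the clamp's.
- nest_round_seat (a point): Point on the yellow floor of the round-ended (D-shaped) recess where the gauge's origin comes to lie; x to the recess's nose end, z up. Recess 22 mm deep (deck 26 mm, floor 4 mm above the shelf), round end of radius 50 mm about this point, sides 100 mm apart, straight wall at x = -75 mm; the landing deck leads level to that wall's top edge.
- nest_round_catch (a point): Middle of the top edge of that straight wall, at deck level. A white spring tongue, its top 4 mm below the deck, 30 mm wide, stands out 5.5 mm into the recess, bevelled on top. The part's tail rests on it until pressed: about 10 N down on the tail drives it back and it snaps over the 10 mm plate (its underside is 11.8 mm above the floor). Axes as the seat's.
- nest_taper_seat (a point): Point on the yellow floor of the tapered recess where the clamp's origin comes to lie; x to its nose end, z up. 22 mm deep. Sides 76 mm apart from the straight wall at x = -51 mm to x = 0, then tapering to 32 mm at the end wall, x = +47 mm.
- nest_taper_catch (a point): Middle of the top edge of the tapered recess's straight wall, at deck level, with the same white spring tongue below it. Snapping the clamp in takes about 10 N down on its tail, up to about 18 N down on its jaw block. Axes as the seat's.
- tray: The fitted tray, fixed, dark blue-grey, slick plastic, 311 mm long, 252 mm wide, deck 26 mm high. The two recesses lie side by side in its far half, centre lines 61 mm left and right of its middle; which is which varies. The flat landing deck spans x = -240 to -95 mm. Origin: on the shelf, midway across, level with the round seat; x away from the robot to the nose ends.
- tape_roll: Bystander: brown roll of tape, 94 mm diameter, 48 mm high, beside the tray where the clamp is not. Origin: centre of its underside.
- tape_gun: Bystander: green tape gun, 280 mm long, left of the tray. Origin: middle of its underside.
- stapler: Bystander: silver stapler, 135 mm long, 58 mm high, right of the tray. Origin: middle of its underside.
- jar0: Bystander: empty glass jar, 80 mm diameter, 112 mm high, far left. Origin: centre of its underside.
- jar1: Bystander: the other, equal glass jar, far left behind the tray. Origin: centre of its underside.
Not all that is in view belongs to the job. What is shaped like the part that bears nest_taper_seat but green is not meant.

How it is judged:
By the outcome, as a careful person would: the job done as asked, in the order asked, and still so for the second after the job is handed in, with the robot touching nothing.
It also fails if it takes over 70 s, if anything falls off the work surface, if the arm or the gripper's body presses on something with over 40 N, if the wrist force passes 120 N, or if a joint passes its speed limit or range.

## Robot

A 6-joint arm with a two-finger parallel gripper is mounted at the origin on the work surface. World frame = base frame: x ahead of the robot, y to its left, z up, the work surface at z = 0. Lengths are in mm, angles in rad, forces in N, time in s.
With the tool pointing down it reaches from about 350 to 875 mm from the base axis. Payload 4.2 kg.
Tool frame: the origin (TCP) lies midway between the tips of the shut fingers; the grasp point (between the pads) lies 19 mm behind it; x points along the fingers, y is the direction in which the jaws open and shut, and the axes are right-handed (so a half turn about x gives the same grasp; the last joint's range is limited). The gripper opens to 85 mm and grips with 20 to 120 N. Pads are 22 mm wide; open, the fingers measure 114 mm over their backs; the gripper's body (76 mm by 85 mm) begins 54 mm behind the grasp point. The pads swing forward as they close: fully open they stand 13 mm farther back than shut.
Start: joints at [1.579, 0.385, 0.008, 0, -1.194, -0.259], TCP at [155.08, 605.433, 231.312] pointing down, gripper open.
Joint ranges: [-3.14, 3.14], [-1.21, 2.06], [-1.07, 1.41], [-3.16, 2.05], [-2.99, -0.16], [-3.1, 3.1]. Speed limits (rad/s): [2.79, 2.79, 3.14, 3.14, 3.14, 3.14].

## Interface

Orientations are given as a unit quaternion [x, y, z, w].
In Python, from bench import readout, imaging, arm gives the robot as it stands.
- The arm moves only by the tool arm_command, never from a script. Its argument "increments" is a list of rows, each a list of 3 entries, a list of its own where there are three numbers: the turn, a rotation vector about the world's x, y, z in degrees, then the shift along the world's x, y, z in mm, then the closure, from 0 (fully open) to 1 (shut). In form: [[[ax, ay, az], [tx, ty, tz], fingers], ...]. A call has exactly 5 rows; each row is the pose to reach, as a shift and turn from the pose measured when the call began; what a row does not reach only later rows make up. A row lasts 1/10 s, in which the tool goes at most 50 mm and 8.59 degrees, less where a joint would pass 70% of its speed; a pose out of reach is approached as far as the arm can. A call with a gripper value outside its range is refused whole. The fingers move at their own pace and stop on an object; the grip force is fixed at half the most. Time passes only in rows, so rows that repeat a pose let the fingers close, or fill a call up. It gives the time, the measured TCP pose, the force and the opening at its end, in the units of the state.
- readout.read_state(): the state, without advancing time (a new reading comes with each control period).
- imaging.get_image(name): name is "scene" or "side" or "wrist"; returns (picture, depth): 400x640x3 uint8, blue, green, red; 400x640 float32, mm along the optical axis (not along the pixel's ray), 0 where there is no reading.
- imaging.camera_info(name): a dict with "vfov" (degrees; the focal length in pixels is half the picture's height over the tangent of half this angle, whatever the lens; pixels are square), "cx", "cy" (the principal point, pixels), "D" ([k1, k2, p1, p2, k3] as OpenCV has them; the pictures are not rectified), "eye" and "rotation" of the camera in the world; the wrist camera has in their place "T_tool_cam" (4x4, takes a point from camera to tool coordinates, whose origin is the TCP and whose axes are the tool frame's). Camera axes: x right, y down, z forward; pixel columns grow to the right and rows downward; lengths in mm; the calibration is good to about 2 mm. A picture is of the moment at which its call begins: read the wrist's pose just before it. camera_info takes no time and is no camera call.
- arm.job_done(): hands the job in, once; it reports no verdict.
The state is a dict: "clock": time; "joints": joint angles; "joint_vel": joint speeds; "joint_efforts": joint torques, N m; "position": TCP position; "ee_rot": TCP orientation; "contact_force": force on the tool from outside, world axes, zero at the start; "wrist_torque": the same for the moment, N m; "gripper_width": finger opening in mm.
Only numpy, scipy, OpenCV 4.12 (cv2) and the standard library are available. Lean on these libraries where they do the work, as an engineer would, in place of code of your own. Each camera call takes 0.05 s, during which the arm holds its last target. There are 200 camera calls.

## Working session

There is one attempt and no reset: what is moved stays moved. The work goes in short steps, Python scripts to look and compute and a tool call to move; the robot and the scene stay as the last step left them, time stands still between calls to the robot, and variables do not carry over. Pictures are saved under pics/ and viewed, about 8 in all and at most 12, crops included, and the job is handed in when it is done.

Besides the shell and the picture viewer there is one more tool, called in YAML: its name, and indented under it one key for each argument. arm_command: Moves the arm, as the interface text tells. Its arguments: {"type":"object","properties":{"increments":{"type":"array","items":{"type":"array"}}},"required":["increments"]}

```bash
mkdir -p pics; ls
cat > h.py <<'E'
import numpy as np, cv2
from scipy.spatial.transform import Rotation as R
from bench import readout, imaging, arm
def cam(name, st=None):
    i=imaging.camera_info(name); f=200/np.tan(np.radians(i["vfov"])/2)
    K=np.array([[f,0,i["cx"]],[0,f,i["cy"]],[0,0,1.]]); D=np.array(i["D"],float)
    if "eye" in i: return K,D,np.array(i["rotation"],float),np.array(i["eye"],float)
    T=np.array(i["T_tool_cam"],float); Rt=R.from_quat(st["ee_rot"]).as_matrix()
    return K,D,Rt@T[:3,:3],Rt@T[:3,3]+np.array(st["position"])
def shot(name,fn=None):
    st=readout.read_state(); im,d=imaging.get_image(name)
    np.savez('%s_last.npz'%name,im=im,d=d,q=st["ee_rot"],p=st["position"])
    if fn: cv2.imwrite('pics/'+fn,im)
    return im,d,cam(name,st)
def last(name):
    z=np.load('%s_last.npz'%name); return z['im'],z['d'],cam(name,dict(ee_rot=z['q'],position=z['p']))
def rays(c,uv):
    K,D,Rm,e=c; n=cv2.undistortPoints(np.array(uv,float).reshape(-1,1,2),K,D)[:,0]
    return np.c_[n,np.ones(len(n))]@Rm.T
def plane(c,uv,z):
    r=rays(c,uv); return c[3]+r*((z-c[3][2])/r[:,2])[:,None]
def cloud(c,d):   # world xyz per pixel
    h,w=d.shape; g=np.stack(np.meshgrid(np.arange(w),np.arange(h)),-1).reshape(-1,2)
    r=rays(c,g); return (c[3]+r*d.reshape(-1,1)).reshape(h,w,3)
def proj(c,P):
    K,D,Rm,e=c; return cv2.projectPoints(np.array(P,float).reshape(-1,1,3),cv2.Rodrigues(Rm.T)[0],-Rm.T@e,K,D)[0][:,0]
E
python3 - <<'E'
from h import *
for n in("scene","side","wrist"):
    im,d,c=shot(n,n+'0.png'); print(n,np.round(c[3]),np.round(c[2],2).tolist(),np.round(c[0],1).tolist(), (d>0).mean())
    print(imaging.camera_info(n)["D"])
print(readout.read_state())
a=cv2.imread('pics/scene0.png');cv2.imwrite('pics/scene0.png',a)
E
```

```text
pics
scene [1549.   16.  898.] [0.64, 0.64, -0.31, -0.31] [[387.7, 0.0, 319.7], [0.0, 387.7, 192.6], [0.0, 0.0, 1.0]] 0.99580859375
[-0.0073325  0.         0.         0.         0.       ]
side [  300. -1043.   996.] [0.91, -0.09, 0.03, -0.41] [[400.6, 0.0, 315.5], [0.0, 400.6, 197.2], [0.0, 0.0, 1.0]] 0.99618359375
[-0.05046815  0.          0.          0.          0.        ]
wrist [230. 587. 373.] [[-0.25, -0.92, -0.3], [-0.97, 0.24, 0.07], [0.0, 0.31, -0.95]] [[291.5, 0.0, 317.6], [0.0, 291.5, 201.3], [0.0, 0.0, 1.0]] 0.9961484375
[-0.02085752  0.          0.          0.          0.        ]
{'clock': 0.15, 'joints': array([ 1.57861713e+00,  3.85367021e-01,  6.98256525e-03, -3.76080977e-04,
       -1.19398120e+00, -2.58602213e-01]), 'joint_vel': array([-0.00154237, -0.00399055,  0.00466109,  0.00180539,  0.00030193,
       -0.00088855]), 'joint_efforts': array([-8.01796814e-04, -3.92675865e+01,  1.88582629e+01,  4.18854028e+00,
       -3.40704522e-03, -1.33967504e-06]), 'position': array([154.96869945, 605.0495738 , 230.49384874]), 'ee_rot': array([-0.70150003,  0.08904741,  0.70159765,  0.08791473]), 'contact_force': array([ 0.87750821, -0.61258826,  0.13129539]), 'wrist_torque': array([0.02040933, 0.0099931 , 0.01486281]), 'gripper_width': 85.40565555901391}
```

```bash
sed -i 's/np.array(i\["rotation"\],float)/R.from_quat(i["rotation"]).as_matrix()/' h.py
python3 - <<'E'
from h import *
for n in("scene","side"):
    im,d,c=last(n); print(proj(c,[[0,0,0],[600,0,0],[600,200,0]]))
    cv2.imwrite(f'pics/{n}1.png',cv2.resize(im,(800,500)))
E
```

```text
[[317.82445834 137.70147021]
 [316.52123634 228.2758141 ]
 [376.1636243  228.32138569]]
[[176.98212873 225.67061349]
 [344.35147128 201.99630421]
 [332.24095375 169.10742182]]
```

View pics/scene0.png

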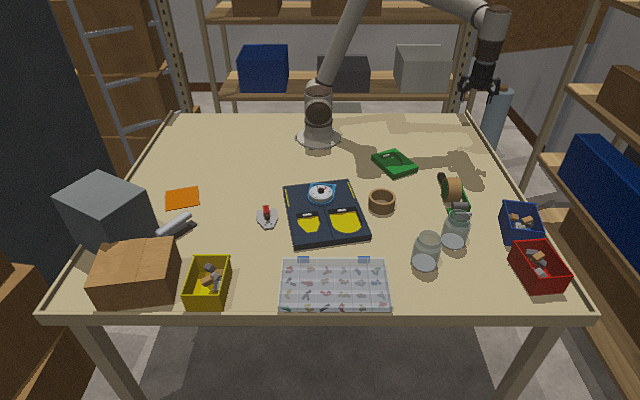

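View pics/side0.png

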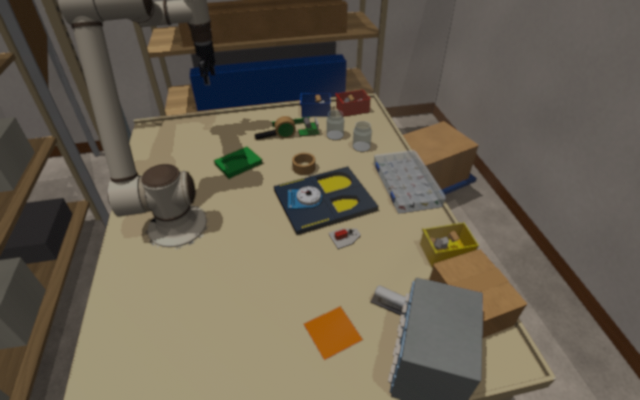

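Scene view: tray centred at about (326,213), gauge with dial at (321,193). The left yellow recess at (309,224) looks tapered, the right at (347,220) D-shaped. The red-jawed clamp is at (267,216), tape roll at (382,201), and the green tray-like thing at (394,163) is the decoy. The side view agrees: clamp (344,236), decoy (238,162).

Run:
```python
from h import *
im,d,c=last("scene"); P=cloud(c,d); hsv=cv2.cvtColor(im,cv2.COLOR_BGR2HSV)
for n,lo,hi in(("red",(0,150,80),(8,255,255)),("yel",(25,150,120),(34,255,255)),("dark",(100,20,20),(125,180,90)),("blue",(90,120,100),(110,255,255))):
    m=cv2.inRange(hsv,lo,hi); k,l,s,ce=cv2.connectedComponentsWithStats(m)
    for i in range(1,k):
        x,y,w,h,a=s[i]
        if a>15 and 240<ce[i][0]<450 and 120<ce[i][1]<260:
            q=P[l==i]; print(n,ce[i].round(),a,np.median(q,0).round(),q.min(0).round(),q.max(0).round())
```

```text
red [266. 209.] 40 [ 545. -174.   37.] [ 522. -185.   27.] [ 561. -165.   42.]
yel [351. 190.] 22 [425. 123.  27.] [376. 113.  23.] [469. 134.  31.]
yel [346. 222.] 476 [577.  99.   5.] [524.  16.  -0.] [1549.  147.  898.]
yel [309. 224.] 235 [584. -23.   5.] [547. -64.  -0.] [651.   8.  32.]
dark [321. 213.] 2490 [541.  15.  27.] [ 355. -126.    5.] [1549.  175.  898.]
blue [322. 191.] 124 [428.  24.  37.] [382. -35.  26.] [515.  66.  41.]
```

arm_command:
  increments:
    - [[0,0,14.4],[275,-625,70],0]
    - [[0,0,14.4],[275,-625,70],0]
    - [[0,0,14.4],[275,-625,70],0]
    - [[0,0,14.4],[275,-625,70],0]
    - [[0,0,14.4],[275,-625,70],0]

```text
clock: 0.65
position: [255.5, 375.6, 256.4]
ee_rot: [-0.707, 0.0, 0.707, -0.001]
contact_force: [0.4, 0.6, -0.2]
gripper_width: 85.1
```

arm_command:
  increments:
    - [[0,0,0],[175,-395,44],0]
    - [[0,0,0],[175,-395,44],0]
    - [[0,0,0],[175,-395,44],0]
    - [[0,0,0],[175,-395,44],0]
    - [[0,0,0],[175,-395,44],0]

```text
clock: 1.15
position: [355.7, 148.2, 282.1]
ee_rot: [0.707, 0.0, -0.707, 0.001]
contact_force: [1.7, 0.7, 1.0]
gripper_width: 85.6
```

arm_command:
  increments:
    - [[0,0,0],[75,-165,18],0]
    - [[0,0,0],[75,-165,18],0]
    - [[0,0,0],[75,-165,18],0]
    - [[0,0,0],[75,-165,18],0]
    - [[0,0,0],[75,-165,18],0]

```text
clock: 1.65
position: [431.6, -19.8, 300.0]
ee_rot: [0.707, -0.002, -0.707, -0.001]
contact_force: [0.2, 0.3, -0.7]
gripper_width: 85.6
```

Run:
```python
from h import *
im,d,c=shot("wrist","w1.png"); s=readout.read_state(); print(s["position"],s["ee_rot"],s["joints"],c[3],c[2].round(2))
```

```text
[430.86103792 -18.48526969 299.68813305] [-7.06985680e-01  1.43269455e-03  7.07226286e-01  4.19620791e-04] [ 0.33763822 -0.00216998 -0.31126125  0.00129931 -1.26250257  1.23014379] [509.08032066 -18.41733219 442.58461262] [[-0.   -0.95 -0.31]
 [-1.    0.   -0.  ]
 [ 0.    0.31 -0.95]]
```

View pics/w1.png

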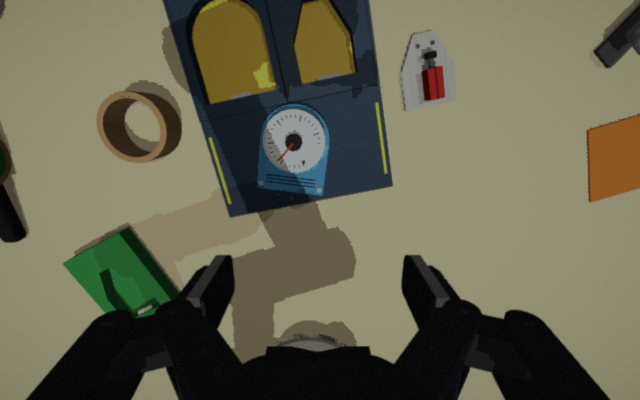

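Wrist view: D recess at (235,50), tapered recess (325,45), gauge dial (294,140) with the red pointer toward (280,160), clamp with red jaw at (433,82). The green decoy is at (125,275). The nose ends of the recesses are cut off, so I'll move ahead and measure from there.

arm_command:
  increments:
    - [[0,0,0],[100,-40,0],0]
    - [[0,0,0],[100,-40,0],0]
    - [[0,0,0],[100,-40,0],0]
    - [[0,0,0],[100,-40,0],0]
    - [[0,0,0],[100,-40,0],0]

```text
clock: 2.2
position: [529.9, -57.6, 299.4]
ee_rot: [-0.707, 0.001, 0.708, 0.0]
contact_force: [-0.2, 0.2, 0.6]
gripper_width: 85.2
```

Run:
```python
from h import *
im,d,c=shot("wrist"); cv2.imwrite('pics/w2.png',cv2.resize(im[0:330,80:560],None,fx=1.65,fy=1.65,interpolation=cv2.INTER_CUBIC))
P=cloud(c,d); hsv=cv2.cvtColor(im,cv2.COLOR_BGR2HSV)
print(c[3])
for n,lo,hi in(("red",(0,130,60),(8,255,255)),("red2",(172,130,60),(180,255,255)),("yel",(22,120,60),(34,255,255)),("dark",(95,20,20),(125,180,110)),("blue",(95,120,80),(112,255,255)),("white",(0,0,150),(180,50,255))):
    m=cv2.inRange(hsv,lo,hi); k,l,s,ce=cv2.connectedComponentsWithStats(m)
    for i in range(1,k):
        x,y,w,h,a=s[i]
        if a>15 and ce[i][1]<330:
            q=P[l==i]; print(n,ce[i].round(),s[i],np.median(q,0).round())
```

```text
[607.66076759 -56.0988157  441.86187802]
red [401. 157.] [393 143  17  29 380] [ 541. -173.   36.]
red [260. 222.] [256 217  10  11  16] [453.  26.  54.]
yel [211. 125.] [ 175   78   78   94 5192] [584. 100.   4.]
yel [296. 118.] [ 270   79   58   76 3146] [592. -24.   4.]
yel [352. 204.] [346 174  13  62 174] [ 469. -108.   26.]
yel [202. 231.] [191 203  22  58 195] [426. 124.  26.]
dark [268. 151.] [  143    30   221   239 23690] [533.  13.  26.]
dark [207. 254.] [204 246   7  17  18] [385. 121.  26.]
blue [286. 223.] [241 177  63  77 699] [426. -17.  36.]
white [288. 210.] [277 186  21  45 327] [468. -14.  52.]
```

View pics/w2.png

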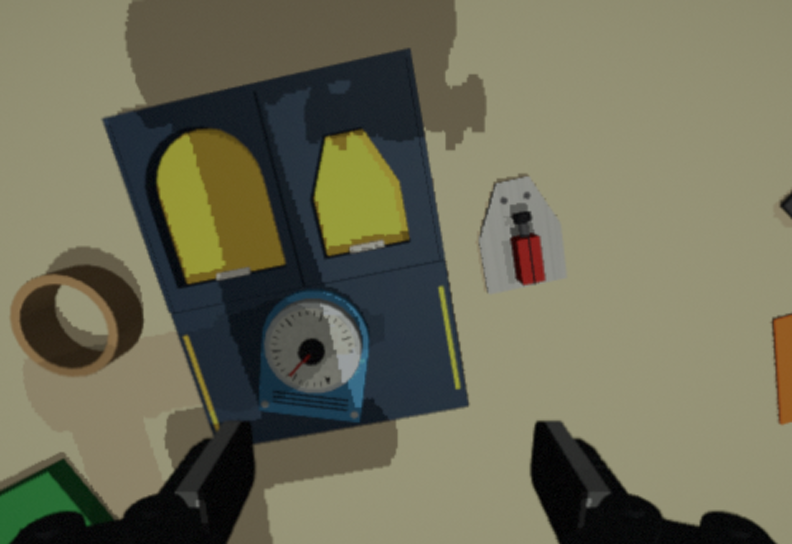

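```bash
cat > m.py <<'E'
from h import *
def hullrect(q):
    h=cv2.convexHull(q.astype(np.float32)); (cx,cy),(w,hh),a=cv2.minAreaRect(h); return np.round([cx,cy,w,hh,a],2)
im,d,c=last("wrist"); hsv=cv2.cvtColor(im,cv2.COLOR_BGR2HSV)
m=cv2.inRange(hsv,(95,20,20),(125,180,110)); m[262:]=0
m=cv2.morphologyEx(m,cv2.MORPH_OPEN,np.ones((3,3)))
k,l,s,ce=cv2.connectedComponentsWithStats(m); i=1+np.argmax(s[1:,4]); m=(l==i).astype(np.uint8)
cnt=max(cv2.findContours(m,cv2.RETR_EXTERNAL,cv2.CHAIN_APPROX_NONE)[0],key=cv2.contourArea)[:,0]
q=plane(c,cnt,26)[:,:2]
print('tray',hullrect(q)); print(cv2.approxPolyDP(cv2.convexHull(q.astype(np.float32)),6,True)[:,0].round(1).tolist())
# yellow floors
my=cv2.inRange(hsv,(22,120,60),(34,255,255)); k,l,s,ce=cv2.connectedComponentsWithStats(my)
for i in range(1,k):
    if s[i,4]>1500:
        cn=cv2.findContours((l==i).astype(np.uint8),cv2.RETR_EXTERNAL,cv2.CHAIN_APPROX_NONE)[0][0][:,0]
        print('floor',cv2.approxPolyDP(cv2.convexHull(plane(c,cn,4)[:,:2].astype(np.float32)),3,True)[:,0].round(1).tolist())
# tongues
mw=cv2.inRange(hsv,(0,0,120),(180,70,255)); k,l,s,ce=cv2.connectedComponentsWithStats(mw)
for i in range(1,k):
    if 15<s[i,4]<3000 and s[i,1]<250: 
        cn=np.argwhere(l==i)[:,::-1]; print('white',ce[i].round(),s[i],hullrect(plane(c,cn,22)[:,:2]))
# clamp: height-based
P=cloud(c,d)
for z0,z1,zz,b in((7,14,10,(480,640,-230,-125)),(30,40,36,(480,640,-230,-125))):
    M=(P[...,2]>z0)&(P[...,2]<z1)&(P[...,0]>b[0])&(P[...,0]<b[1])&(P[...,1]>b[2])&(P[...,1]<b[3])
    g=np.argwhere(M)[:,::-1]; q=plane(c,g,zz)[:,:2]; print('clamp',zz,len(g),hullrect(q),np.median(P[M],0).round(1)); 
    print(cv2.approxPolyDP(cv2.convexHull(q.astype(np.float32)),3,True)[:,0].round(1).tolist())
r=cv2.inRange(hsv,(0,130,60),(8,255,255))|cv2.inRange(hsv,(172,130,60),(180,255,255))
g=np.argwhere((r>0))[:,::-1]; g=g[(g[:,0]>385)&(g[:,0]<420)&(g[:,1]<180)]; print('jaw hue@36',hullrect(plane(c,g,36)[:,:2]))
# gauge
mb=cv2.inRange(hsv,(95,130,75),(112,255,255))
M=(P[...,2]>33)&(P[...,2]<40)&(P[...,0]>370)&(P[...,0]<540)&(P[...,1]>-90)&(P[...,1]<90)
g=np.argwhere(M)[:,::-1]; q=plane(c,g,36)[:,:2]; print('gauge plate',len(g),hullrect(q)); print(cv2.approxPolyDP(cv2.convexHull(q.astype(np.float32)),2,True)[:,0].round(1).tolist())
M=(P[...,2]>48)&(P[...,2]<57)&(P[...,0]>370)&(P[...,0]<540)&(P[...,1]>-90)&(P[...,1]<90)
g=np.argwhere(M)[:,::-1]; q=plane(c,g,52)[:,:2].astype(np.float32); print('drum',len(g),cv2.minEnclosingCircle(q),cv2.fitEllipse(cv2.convexHull(q)),np.median(P[M],0))
E
python3 m.py
```

```text
tray [527.43  23.69 307.89 250.38  11.02]
[[701.5999755859375, -68.5999984741211], [653.7999877929688, 174.60000610351562], [496.1000061035156, 144.60000610351562], [383.5, 111.19999694824219], [372.70001220703125, 80.0999984741211], [372.70001220703125, 14.0], [400.79998779296875, -126.19999694824219]]
floor [[646.2000122070312, 88.0999984741211], [642.5, 123.80000305175781], [626.7999877929688, 141.60000610351562], [614.7000122070312, 147.6999969482422], [592.5, 149.5], [515.5, 134.60000610351562], [533.5999755859375, 42.599998474121094], [619.5, 59.5], [632.9000244140625, 68.30000305175781]]
floor [[645.5, -32.099998474121094], [641.7000122070312, -2.5999999046325684], [636.5, 1.7999999523162842], [587.5, 12.699999809265137], [541.0, 3.0], [555.7000122070312, -70.4000015258789], [605.4000244140625, -61.400001525878906]]
white [302. 149.] [292 146  21   6  60] [550.93 -34.04   5.29  29.28  11.06]
white [129. 188.] [114 173  31  30 559] [491.85 227.54  55.5   31.4   38.32]
white [288. 207.] [274 184  25  48 562] [463.67 -12.15  78.42  25.33  12.73]
clamp 10 2124 [ 559.22 -169.79   9
[... 526 characters left out ...]
4140625, -179.8000030517578]]
jaw hue@36 [ 540.95 -173.17   39.22   19.39   13.24]
gauge plate 1850 [454.19  14.73  96.07 122.1   82.52]
[[511.70001220703125, 30.200000762939453], [497.0, 49.900001525878906], [481.8999938964844, 58.400001525878906], [401.0, 70.0], [388.79998779296875, -24.0], [464.70001220703125, -34.70000076293945], [483.20001220703125, -32.099998474121094], [498.29998779296875, -23.799999237060547], [511.6000061035156, -5.599999904632568], [514.5999755859375, 20.0]]
drum 2353 ((467.8821716308594, 12.829439163208008), 42.2648811340332) ((467.5673522949219, 12.791842460632324), (82.8088150024414, 84.03821563720703), 69.15785217285156) [470.83761508  11.68660149  52.4457936 ]
```

All poses came out consistently. Tray yaw is about 11.0°, round seat (598.7, 100), taper seat (598.4, −24.5). Clamp origin is (561.6, −169.3) at yaw 12.3°. Gauge origin is (467.3, 12.9) at yaw −7.5°. There are two candidates for the tapered part: the dark tray's recess at crop (360,190), and the green object at crop (40,500). The dark-blue tray with the white tongue and yellow floor is meant, and the enlarged crop confirms it. Now the clamp.

arm_command:
  increments:
    - [[0,0,12.3],[10.6,-116,-100],0]
    - [[0,0,12.3],[10.6,-116,-150],0]
    - [[0,0,12.3],[10.6,-116,-200],0]
    - [[0,0,12.3],[10.6,-116,-239],0]
    - [[0,0,12.3],[10.6,-116,-239],0]

```text
clock: 2.75
position: [539.4, -167.3, 83.0]
ee_rot: [0.704, 0.075, -0.702, 0.076]
contact_force: [0.9, -0.2, -0.3]
gripper_width: 85.6
```

Run:
```python
from h import *
s=readout.read_state(); print(s["position"],R.from_quat(s["ee_rot"]).as_matrix().round(3),s["joints"].round(2),s["contact_force"])
```

```text
[ 539.40321942 -167.31947597   83.00312438] [[ 0.003  0.213 -0.977]
 [-0.001 -0.977 -0.213]
 [-1.     0.002 -0.003]] [-0.01  0.43 -0.33  0.   -0.8   1.8 ] [ 0.89881592 -0.20378585 -0.27412519]
```

arm_command:
  increments:
    - [[0,0,0],[1.1,-6.3,-15],0]
    - [[0,0,0],[1.1,-6.3,-35],0]
    - [[0,0,0],[1.1,-6.3,-60],0]
    - [[0,0,0],[1.1,-6.3,-70.5],0]
    - [[0,0,0],[1.1,-6.3,-70.5],0]

```text
clock: 3.25
position: [539.3, -172.8, 12.1]
ee_rot: [0.703, 0.076, -0.703, 0.077]
contact_force: [-0.1, 0.4, -0.7]
gripper_width: 85.6
```

arm_command:
  increments:
    - [[0,0,0],[0,0,0],1]
    - [[0,0,0],[0,0,0],1]
    - [[0,0,0],[0,0,0],1]
    - [[0,0,0],[0,0,0],1]
    - [[0,0,0],[0,0,0],1]

```text
clock: 3.75
position: [540.2, -173.1, 13.2]
ee_rot: [0.704, 0.076, -0.702, 0.077]
contact_force: [-1.1, -0.8, 3.4]
gripper_width: 19.1
```

arm_command:
  increments:
    - [[0,0,0],[0,0,0],1]
    - [[0,0,0],[0,0,0],1]
    - [[0,0,0],[0,0,20],1]
    - [[0,0,0],[0,0,60],1]
    - [[0,0,0],[0,0,60],1]

```text
clock: 4.25
position: [543.6, -173.5, 77.5]
ee_rot: [0.707, 0.075, -0.699, 0.078]
contact_force: [1.4, 0.3, -3.0]
gripper_width: 18.7
```

arm_command:
  increments:
    - [[0,0,-1.3],[33.5,145,0],1]
    - [[0,0,-1.3],[33.5,145,0],1]
    - [[0,0,-1.3],[33.5,145,0],1]
    - [[0,0,-1.3],[33.5,145,0],1]
    - [[0,0,-1.3],[33.5,145,0],1]

```text
clock: 4.75
position: [576.2, -27.2, 76.2]
ee_rot: [0.707, 0.068, -0.701, 0.071]
contact_force: [-0.3, -0.7, -2.9]
gripper_width: 18.9
```

Run:
```python
from h import *
im,d,c=shot("wrist"); s=readout.read_state(); print(s["position"],R.from_quat(s["ee_rot"]).as_matrix().round(3).tolist(),s["contact_force"])
cv2.imwrite('pics/w3.png',cv2.resize(im[60:360,160:480],None,fx=2,fy=2))
P=cloud(c,d)
hsv=cv2.cvtColor(im,cv2.COLOR_BGR2HSV)
M=(P[...,2]>69)&(P[...,2]<81)&(P[...,0]>560)&(P[...,0]<700)&(hsv[...,1]<70)&(abs(P[...,1]+25)<50)
g=np.argwhere(M)[:,::-1]; print(len(g),np.percentile(P[M],[5,50,95],axis=0).round(1))
z=np.median(P[M][:,2]); q=plane(c,g,z)[:,:2]; print(cv2.approxPolyDP(cv2.convexHull(q.astype(np.float32)),3,True)[:,0].round(1).tolist())
```

```text
[575.84209371 -28.2719548   76.20012186] [[0.009, 0.194, -0.981], [-0.004, -0.981, -0.194], [-1.0, 0.005, -0.008]] [-0.5657543  -0.29700219 -3.66722794]
11387 [[573.5 -55.2  72.1]
 [608.  -15.9  73.1]
 [638.    7.8  74.2]]
[[639.4000244140625, 0.8999999761581421], [591.7999877929688, 13.899999618530273], [560.4000244140625, 8.100000381469727], [560.7000122070312, -65.0], [605.0, -56.0], [644.4000244140625, -26.600000381469727]]
```

View pics/w3.png

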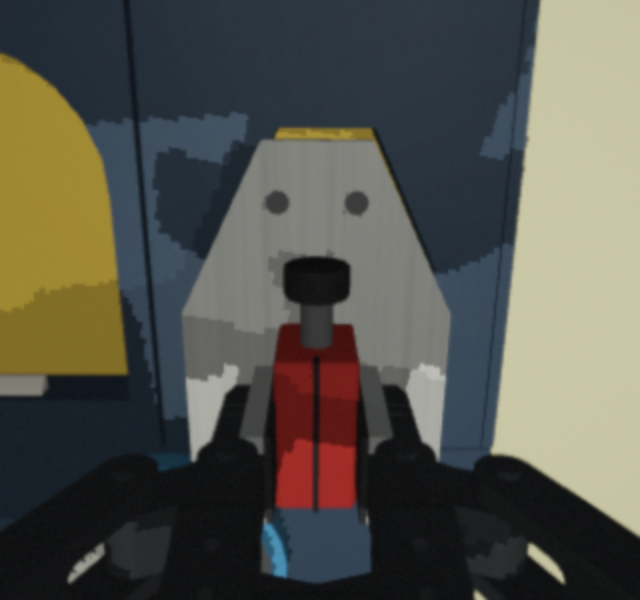

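Run:
```python
from h import *
im,d,c=last("wrist"); P=cloud(c,d)
# right tray edge (height 26), lines fit in world
M=((P[...,2]>20)&(P[...,2]<32)).astype(np.uint8); E=[]
for r in range(62,250,4):
    u=np.where(M[r,390:440]>0)[0]
    if len(u): E.append([390+u.max()+.5,r])
q=plane(c,E,26)[:,:2].astype(np.float32); vx,vy,x0,y0=cv2.fitLine(q,cv2.DIST_HUBER,0,.01,.01)[:,0]
a=np.arctan2(vy,vx); print('right edge yaw',np.degrees(a)%180,len(q))
n=np.array([-np.sin(a),np.cos(a)]); n=n if n[1]>0 else -n
L=lambda p:(np.array(p)-[x0,y0])@n
print('clamp origin dist from edge (want 65)',L([598.4,-21.0]),'nose mid',L([641.9,-12.85]), 'tcp',L([575.8,-28.3]))
# yellow sliver at nose & groove
hsv=cv2.cvtColor(im,cv2.COLOR_BGR2HSV); y=cv2.inRange(hsv,(22,120,60),(34,255,255)); y[:,:280]=0;y[150:]=0;y[:,370:]=0
g=np.argwhere(y>0)[:,::-1]; q=plane(c,g,4); t=np.array([n[1],-n[0]]); print('floor nose extents along x',[(q[:,:2]@t).max()],'nose',np.array([641.9,-12.85])@t,'d',d[124,305:335:6], len(g))
gr=cv2.cvtColor(im,cv2.COLOR_BGR2GRAY); G=[]
for r in range(62,270,6):
    w=gr[r,215:245].astype(int); G.append([215+w.argmin(),r])
qq=plane(c,G,26)[:,:2]; print('groove',np.round([L(p) for p in qq],1))
```

```text
right edge yaw 11.130104 47
clamp origin dist from edge (want 65) 68.49099245333673 nose mid 68.0905693587065 tcp 65.69094365501407
floor nose extents along x [np.float64(627.4891024911406)] nose 627.3462251648307 d [208.66443   0.      207.49527 208.44342 208.18407] 279
groove [126.5 126.1 125.8 126.1 125.8 126.1 125.8 126.1 125.8 126.1 125.8 126.1
 125.8 126.1 125.8 126.1 125.8 126.1 125.8 126.2 125.8 126.2 125.9 126.2
 125.9 126.3 125.9 126.3 126.  126.3 126.  143.3 143.  143.6 126.1]
```

The view shows the clamp held straight over the tapered recess. Measured in the same image it sits 3.3 mm too far left, which I put down to camera bias. I'll correct that and go in nose down.

arm_command:
  increments:
    - [[-1.5,7.9,0],[1.6,-3,0],1]
    - [[-1.5,7.9,0],[1.6,-3,-10],1]
    - [[-1.5,7.9,0],[1.6,-3,-25],1]
    - [[-1.5,7.9,0],[1.6,-3,-36],1]
    - [[-1.5,7.9,0],[1.6,-3,-36],1]

```text
clock: 5.3
position: [575.3, -32.4, 37.9]
ee_rot: [-0.654, -0.062, 0.75, -0.074]
contact_force: [-0.0, -0.7, -3.9]
gripper_width: 18.7
```

Run:
```python
from h import *
s=readout.read_state(); print(s["position"],R.from_quat(s["ee_rot"]).as_matrix().round(3).tolist(),s["contact_force"],s["wrist_torque"])
```

```text
[575.25580653 -32.40987136  37.85835997] [[-0.133, 0.192, -0.972], [-0.03, -0.981, -0.19], [-0.991, 0.004, 0.137]] [-0.01344449 -0.72042591 -3.92801493] [ 0.03266278 -0.32207255  0.04528647]
```

arm_command:
  increments:
    - [[0,0,0],[2,1,0],1]
    - [[0,0,0],[2,1,0],1]
    - [[0,0,0],[2,1,-3],1]
    - [[0,0,0],[2,1,-5],1]
    - [[0,0,0],[2,1,-5],1]

```text
clock: 5.8
position: [577.1, -31.4, 32.8]
ee_rot: [-0.654, -0.062, 0.75, -0.074]
contact_force: [-0.5, 0.3, -4.1]
gripper_width: 19.1
```

arm_command:
  increments:
    - [[0,0,0],[-0.2,0,-2],1]
    - [[0.2,-1,0],[-0.3,0,-4],1]
    - [[0.4,-2,0],[-0.5,-0.1,-6],1]
    - [[0.6,-3,0],[-0.6,-0.1,-7],1]
    - [[0.7,-3.5,0],[-0.7,-0.1,-8],1]

```text
clock: 6.3
position: [578.6, -31.1, 26.3]
ee_rot: [-0.68, -0.065, 0.727, -0.072]
contact_force: [4.1, -0.0, -1.9]
gripper_width: 18.8
```

arm_command:
  increments:
    - [[0.2,-1,0],[-0.5,0,-3],1]
    - [[0.4,-2,0],[-0.8,-0.1,-5],1]
    - [[0.6,-3,0],[-1,-0.1,-7],1]
    - [[0.8,-4,0],[-1,-0.1,-9],1]
    - [[0.8,-4.3,0],[-1,-0.1,-10],1]

```text
clock: 6.8
position: [577.1, -31.3, 17.2]
ee_rot: [0.707, 0.067, -0.701, 0.07]
contact_force: [-2.6, 1.8, 12.5]
gripper_width: 19.0
```

Run:
```python
from h import *
s=readout.read_state(); print(s["position"],R.from_quat(s["ee_rot"]).as_matrix().round(3).tolist(),s["contact_force"],s["wrist_torque"])
```

```text
[577.07444809 -31.26825286  17.2005698 ] [[0.009, 0.193, -0.981], [-0.003, -0.981, -0.193], [-1.0, 0.005, -0.009]] [-2.58547922  1.78976206 12.48733263] [ 0.71793594  0.98001079 -0.00374117]
```

arm_command:
  increments:
    - [[0,-0.5,0],[0,0,-2],1]
    - [[0,-0.5,0],[0,0,-3],1]
    - [[0,-0.5,0],[0,0,-3],1]
    - [[0,0,0],[0,0,-1],1]
    - [[0,0,0],[0,0,0],1]

```text
clock: 7.3
position: [576.5, -31.3, 17.4]
ee_rot: [0.707, 0.067, -0.701, 0.07]
contact_force: [0.2, 0.7, -0.3]
gripper_width: 18.9
```

arm_command:
  increments:
    - [[0,0,0],[0,0,1],0.72]
    - [[0,0,0],[0,0,1],0.6]
    - [[0,0,0],[0,0,3],0.6]
    - [[0,0,0],[0,0,40],0.6]
    - [[0,0,0],[0,0,80],0.6]

```text
clock: 7.8
position: [575.2, -31.7, 96.6]
ee_rot: [0.705, 0.067, -0.703, 0.07]
contact_force: [0.7, 0.6, 0.4]
gripper_width: 34.1
```

Run:
```python
from h import *
im,d,c=shot("wrist"); s=readout.read_state(); print(s["position"],s["contact_force"],s["gripper_width"])
cv2.imwrite('pics/w4.png',cv2.resize(im[60:360,160:480],None,fx=2,fy=2))
P=cloud(c,d); hsv=cv2.cvtColor(im,cv2.COLOR_BGR2HSV)
M=(P[...,2]>8)&(P[...,2]<24)&(P[...,0]>540)&(P[...,0]<660)&(hsv[...,1]<60)&(abs(P[...,1]+22)<50)
q=P[M]; q=q[np.random.default_rng(0).permutation(len(q))[:3000]]
A=np.c_[q[:,:2]-q[:,:2].mean(0),np.ones(len(q))]; x=np.linalg.lstsq(A,q[:,2],rcond=None)[0]; print(len(q),'plate plane slope,z',x, q.min(0),q.max(0))
```

```text
[580.47056603 -31.23904668 105.09344258] [ 1.39433536 -0.07128935  4.66483784] 34.08814802344802
3000 plate plane slope,z [-5.57423227e-03 -1.34566844e-03  1.41656052e+01] [540.93050659 -70.99123163   8.01613621] [644.45048491  12.13291718  23.86905302]
```

View pics/w4.png

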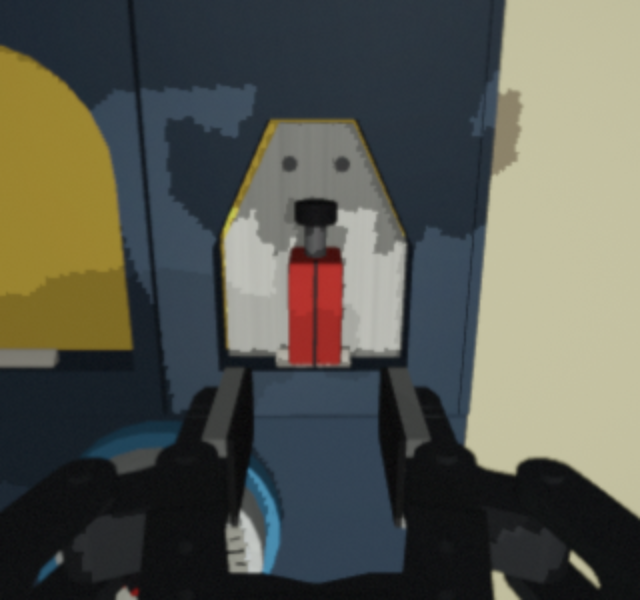

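The clamp is seated flat: its plate plane is at z 14.2 with near-zero slope, and the tongue shows over its tail at crop (340,357). Next the gauge: go above its thumb pad with the fingers about 50 mm apart.

arm_command:
  increments:
    - [[0,0,-18.5],[-170.7,49,0],0.41]
    - [[0,0,-18.5],[-170.7,49,0],0.41]
    - [[0,0,-18.5],[-170.7,49,0],0.41]
    - [[0,0,-18.5],[-170.7,49,-20],0.41]
    - [[0,0,-18.5],[-170.7,49,-40],0.41]

```text
clock: 8.35
position: [406.7, 17.8, 65.5]
ee_rot: [0.712, -0.047, -0.699, -0.042]
contact_force: [1.1, -0.3, -0.8]
gripper_width: 50.2
```

Run:
```python
from h import *
im,d,c=shot("wrist"); s=readout.read_state(); print(s["position"],R.from_quat(s["ee_rot"]).as_matrix().round(3).tolist(),s["gripper_width"],s["joints"].round(2))
cv2.imwrite('pics/w5.png',im[60:400,100:540])
P=cloud(c,d)
M=(P[...,2]>49)&(P[...,2]<56)&(P[...,0]>400)&(P[...,0]<540)&(abs(P[...,1]-20)<70)
g=np.argwhere(M)[:,::-1]; q=plane(c,g,52)[:,:2].astype(np.float32); print('drum',len(g),cv2.minEnclosingCircle(q),np.median(P[M],0))
```

```text
[406.40531698  17.19745156  62.69980694] [[0.014, -0.126, -0.992], [-0.01, -0.992, 0.125], [-1.0, 0.009, -0.015]] 50.578905630882495 [ 0.46  0.24 -0.75  0.03 -0.58  0.96]
drum 17861 ((467.22161865234375, 12.908243179321289), 41.73567581176758) [471.69937039  12.35748408  52.28216721]
```

View pics/w5.png

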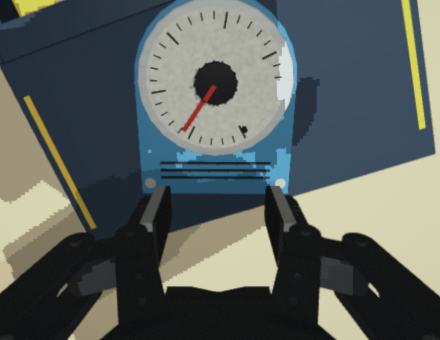

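Wrist view: the dial knob is at (215,83), the red pointer tip at (183,132) and the stop pin at (243,130). The pointer is about 64° clockwise of the pin. The fingertips are just behind the ribbed tail, so I'll move slightly forward and down onto it.

arm_command:
  increments:
    - [[0,0,0],[3,0.5,-10],0.41]
    - [[0,0,0],[3,0.5,-20],0.41]
    - [[0,0,0],[3,0.5,-22],0.41]
    - [[0,0,0],[3,0.5,-24],0.41]
    - [[0,0,0],[3,0.5,-24],0.41]

```text
clock: 8.9
position: [409.8, 17.7, 38.9]
ee_rot: [0.711, -0.048, -0.701, -0.041]
contact_force: [-0.4, 0.6, -0.9]
gripper_width: 50.5
```

arm_command:
  increments:
    - [[0,0,0],[0,0,-1],0.41]
    - [[0,0,0],[0,0,-2],0.41]
    - [[0,0,0],[0,0,-3],0.41]
    - [[0,0,0],[0,0,-4],0.41]
    - [[0,0,0],[0,0,-4],0.41]

```text
clock: 9.4
position: [409.7, 17.7, 34.8]
ee_rot: [0.711, -0.048, -0.701, -0.041]
contact_force: [-1.1, -0.4, 0.7]
gripper_width: 50.5
```

arm_command:
  increments:
    - [[0,0,0],[0,0,-1],0.41]
    - [[0,0,0],[0,0,-2],0.41]
    - [[0,0,0],[0,0,-3],0.41]
    - [[0,0,0],[0,0,-4],0.41]
    - [[0,0,0],[0,0,-4],0.41]

```text
clock: 9.9
position: [409.9, 17.8, 32.9]
ee_rot: [0.711, -0.047, -0.7, -0.041]
contact_force: [-9.2, 0.5, 26.4]
gripper_width: 50.4
```

Run:
```python
from h import *
s=readout.read_state(); print(s["position"],R.from_quat(s["ee_rot"]).as_matrix().round(3).tolist(),s["contact_force"],s["wrist_torque"])
```

```text
[409.87363628  17.78095385  32.93963896] [[0.015, -0.124, -0.992], [-0.011, -0.992, 0.124], [-1.0, 0.009, -0.016]] [-9.1859299   0.45211276 26.42496863] [0.87040507 2.29120803 0.25119509]
```

arm_command:
  increments:
    - [[0,0,0],[0,0,-1.2],0.41]
    - [[0,0,2.3],[-1.3,5,-1.2],0.41]
    - [[0,0,4.6],[-2.6,10,-1.2],0.41]
    - [[0,0,7],[-4,15,-1.2],0.41]
    - [[0,0,9.3],[-5.2,20,-1.2],0.41]

```text
clock: 10.4
position: [406.7, 38.3, 33.0]
ee_rot: [0.714, 0.012, -0.7, 0.017]
contact_force: [1.8, -5.6, 8.7]
gripper_width: 50.3
```

```bash
cat > g.py <<'E'
from h import *
im,d,c=shot("wrist"); s=readout.read_state(); Rt=R.from_quat(s["ee_rot"]).as_matrix(); print('tcp',s["position"],'yaw',np.degrees(np.arctan2(-Rt[1,2],-Rt[0,2])),'tilt',Rt[2].round(3),s["contact_force"])
P=cloud(c,d); tx=-Rt[:2,2]; tx/=np.linalg.norm(tx); ex=np.array(s["position"])[:2]+58*tx
near=np.linalg.norm(P[...,:2]-ex,axis=-1)<75
import sys
zo=float(sys.argv[1]) if len(sys.argv)>1 else 26
M=near&(abs(P[...,2]-zo-26.3)<3.5)
g=np.argwhere(M)[:,::-1]; q=plane(c,g,zo+26)[:,:2].astype(np.float32); (x,y),r=cv2.minEnclosingCircle(q)
b=2.8*np.array([tx[1],-tx[0]]); o=np.array([x,y])+b
hsv=cv2.cvtColor(im,cv2.COLOR_BGR2HSV)
M=near&(abs(P[...,2]-zo-10)<4)&(cv2.inRange(hsv,(92,100,40),(115,255,255))>0)
q=plane(c,np.argwhere(M)[:,::-1],zo+10)[:,:2].astype(np.float32); h=cv2.minAreaRect(cv2.convexHull(q))
print('drum r',round(r,1),'origin(corrected)',o.round(1),'thumb->',(o-58*tx).round(1),'plate rect',np.round(h[1],1),round(h[2],1))
D=o-[610.3,37.1]; a=np.radians(11.05); print('in tray',(D@[np.cos(a),np.sin(a)]).round(1),(D@[-np.sin(a),np.cos(a)]).round(1))
A=np.c_[P[M][:,:2]-P[M][:,:2].mean(0),np.ones(M.sum())]; print('plate slope',np.linalg.lstsq(A,P[M][:,2],rcond=None)[0].round(3))
E
python3 g.py
```

```text
tcp [406.561591    38.71148223  33.03090693] yaw 2.4229092925968096 tilt [-1.     0.008 -0.02 ] [ 0.73821236 -1.38031918 10.34380603]
drum r 65.1 origin(corrected) [445.5  25.1] thumb-> [387.5  22.7] plate rect [ 95.1 121.3] 80.1
in tray -164.1 19.8
plate slope [-1.0000e-03 -1.0000e-03  3.6016e+01]
```

```bash
sed -i 's/^M=near&(abs(P\[...,2\]-zo-26.3)<3.5)$/hsv=cv2.cvtColor(im,cv2.COLOR_BGR2HSV); M=near\&(abs(P[...,2]-zo-26.3)<3.5)\&(hsv[...,2]>70); M=cv2.morphologyEx(M.astype(np.uint8),cv2.MORPH_OPEN,np.ones((5,5))); k,l,st,_=cv2.connectedComponentsWithStats(M); M=l==1+st[1:,4].argmax()/; s/shot("wrist")/(last("wrist") if "L" in sys.argv else shot("wrist"))/; s/^import sys$//; 1s/^/import sys\n/' g.py
python3 - <<'E'
from h import *
im,d,c=last("wrist"); cv2.imwrite('pics/w6.png',im[60:400,100:540])
E
python3 g.py 26 L
```

```text
tcp [406.561591    38.71148223  33.03090693] yaw 2.4229092925968096 tilt [-1.     0.008 -0.02 ] [ 0.73821236 -1.38031918 10.34380603]
drum r 41.7 origin(corrected) [465.4  11.9] thumb-> [407.5   9.4] plate rect [ 95.1 121.3] 80.1
in tray -147.0 3.0
plate slope [-1.0000e-03 -1.0000e-03  3.6016e+01]
```

View pics/w6.png

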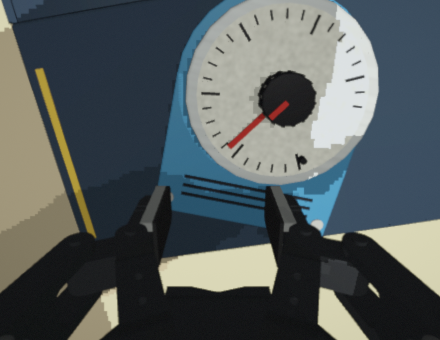

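The pads slipped, mostly turning instead of dragging the gauge: the drum moved only about 2 mm. The tool was also tilted about 1.2°. I'll regrip over the pad, level the tool and press harder.

arm_command:
  increments:
    - [[0.4,1.2,0],[0,0,8],0.3]
    - [[0.4,1.2,-6],[1,-8,8],0.3]
    - [[0.4,1.2,-12.3],[1.7,-16.8,8],0.3]
    - [[0.4,1.2,-12.3],[1.7,-16.8,8],0.3]
    - [[0.4,1.2,-12.3],[1.7,-16.8,4],0.3]

```text
clock: 10.95
position: [408.6, 22.0, 37.2]
ee_rot: [-0.704, 0.061, 0.705, 0.06]
contact_force: [0.2, 0.0, -0.4]
gripper_width: 60.0
```

```bash
python3 g.py 26
```

```text
tcp [408.00225427  21.93462364  36.39627877] yaw -9.783255760111054 tilt [-1.     0.002  0.002] [-0.38282205  0.19604802  0.03017563]
drum r 41.6 origin(corrected) [464.8  11.8] thumb-> [407.6  21.6] plate rect [ 95.6 120.9] 80.0
in tray -147.7 3.0
plate slope [-2.0000e-03  1.0000e-03  3.6013e+01]
```

arm_command:
  increments:
    - [[0,0,0],[0,0,-3],0.3]
    - [[0,0,0],[0,0,-5],0.3]
    - [[0,0,0],[0,0,-6],0.3]
    - [[0,0,0],[0,0,-6.5],0.3]
    - [[0,0,0],[0,0,-6.5],0.3]

```text
clock: 11.5
position: [407.9, 22.1, 31.0]
ee_rot: [-0.704, 0.06, 0.705, 0.059]
contact_force: [-5.1, 0.9, 16.4]
gripper_width: 59.8
```

arm_command:
  increments:
    - [[0,0,0],[0,0,-2.2],0.3]
    - [[0,0,2],[0,0,-2.2],0.3]
    - [[0,0,4],[0,2,-2.2],0.3]
    - [[0,0,6],[0,4,-2.2],0.3]
    - [[0,0,8],[0,6,-2.2],0.3]

```text
clock: 12.0
position: [410.3, 28.4, 30.9]
ee_rot: [0.708, -0.01, -0.706, -0.009]
contact_force: [0.6, -6.8, 20.7]
gripper_width: 60.2
```

```bash
python3 g.py 26
```

```text
tcp [410.27949399  28.59893592  30.88602676] yaw -1.4156359611680716 tilt [-1.     0.002 -0.003] [ 0.19405631 -5.69659638 20.30840815]
drum r 41.7 origin(corrected) [465.8  19.8] thumb-> [407.9  21.2] plate rect [ 95.3 120.9] 83.2
in tray -145.1 10.7
plate slope [-2.0000e-03 -0.0000e+00  3.6026e+01]
```

Translation follows well, but the rotation only partly. I'll regrip with the fingers wider for more turning moment and press harder.

arm_command:
  increments:
    - [[0,0,0],[0,0,6],0.12]
    - [[0,0,-5.4],[-2,-2,5],0.12]
    - [[0,0,-5.4],[-2,-2,4],0.12]
    - [[0,0,-5.4],[-2,-2,1],0.12]
    - [[0,0,-5.4],[-2,-2,-1],0.12]

```text
clock: 12.55
position: [408.1, 26.6, 29.4]
ee_rot: [0.707, -0.042, -0.705, -0.041]
contact_force: [0.6, -0.4, 1.0]
gripper_width: 75.4
```

arm_command:
  increments:
    - [[0,0,0],[0,0,-1],0.12]
    - [[0,0,0],[0,0,-2],0.12]
    - [[0,0,0],[0,0,-3],0.12]
    - [[0,0,0],[0,0,-4],0.12]
    - [[0,0,0],[0,0,-4],0.12]

```text
clock: 13.05
position: [408.2, 26.7, 26.7]
ee_rot: [0.707, -0.042, -0.705, -0.04]
contact_force: [-5.0, -0.7, 15.8]
gripper_width: 75.0
```

arm_command:
  increments:
    - [[0,0,0],[0,0,-2.7],0.12]
    - [[0,0,3.5],[0,0,-2.7],0.12]
    - [[0,0,7],[0,0,-2.7],0.12]
    - [[0,0,10.5],[0,0,-2.7],0.12]
    - [[0,0,14],[0,0,-2.7],0.12]

```text
clock: 13.55
position: [411.6, 27.5, 26.6]
ee_rot: [0.709, 0.047, -0.702, 0.047]
contact_force: [0.8, -4.6, 20.6]
gripper_width: 75.3
```

```bash
python3 g.py 26
```

```text
tcp [411.55585256  27.55587358  26.577399  ] yaw 7.705495839830514 tilt [-1.     0.001 -0.01 ] [-1.45396133 -3.12255558 20.57775329]
drum r 41.6 origin(corrected) [468.7  33.9] thumb-> [411.3  26.1] plate rect [121.3  95.5] 6.2
in tray -139.6 24.0
plate slope [-1.0000e-03 -0.0000e+00  3.6034e+01]
```

arm_command:
  increments:
    - [[0,0.4,1],[0,0,-3],0.12]
    - [[0,0.5,2.5],[-1.2,8,-3],0.12]
    - [[0,0.5,4],[-2.4,16,-3],0.12]
    - [[0,0.5,5.5],[-3.6,24,-3],0.12]
    - [[0,0.5,7],[-4.6,32,-3],0.12]

```text
clock: 14.1
position: [409.9, 59.9, 26.6]
ee_rot: [0.704, 0.092, -0.699, 0.091]
contact_force: [1.0, -9.7, 26.6]
gripper_width: 75.2
```

```bash
python3 g.py 26
```

```text
tcp [409.85158616  60.71301701  26.54543197] yaw 14.95576610243191 tilt [-1.    -0.    -0.008] [-2.08372441 -2.94554475 26.73994134]
drum r 41.6 origin(corrected) [466.   73.3] thumb-> [409.9  58.3] plate rect [121.2  95.5] 13.4
in tray -134.7 63.1
plate slope [-2.0000e-03  0.0000e+00  3.6037e+01]
```

arm_command:
  increments:
    - [[0,0.3,-0.5],[5,0.5,-2.6],0.12]
    - [[0,0.3,-1],[17,2.8,-2.6],0.12]
    - [[0,0.3,-1.8],[29,5.2,-2.6],0.12]
    - [[0,0.3,-2.6],[41,7.8,-2.6],0.12]
    - [[0,0.3,-2.6],[53,10.4,-2.6],0.12]

```text
clock: 14.65
position: [458.9, 68.8, 26.5]
ee_rot: [-0.701, -0.075, 0.705, -0.077]
contact_force: [-15.4, -3.2, 34.9]
gripper_width: 75.2
```

```bash
python3 g.py 26
python3 - <<'E'
from h import *
im,d,c=last("wrist"); cv2.imwrite('pics/w7.png',im[0:400,60:580])
E
```

```text
tcp [462.58920513  70.17625727  26.58019062] yaw 12.426644506683383 tilt [-1.     0.     0.001] [-6.81125835 -3.46328102 25.93049899]
drum r 41.6 origin(corrected) [515.3  80. ] thumb-> [458.7  67.5] plate rect [118.6  95.5] 11.0
in tray -85.0 60.3
plate slope [-2.0000e-03  0.0000e+00  3.6023e+01]
```

View pics/w7.png

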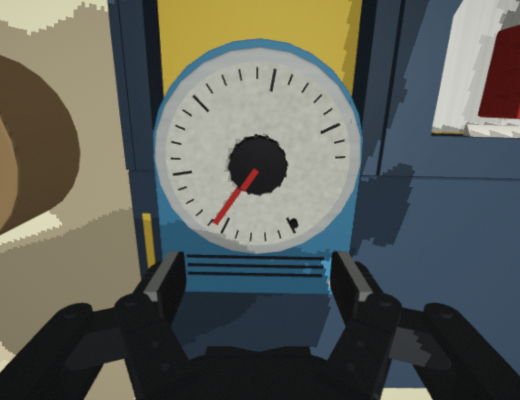

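The view shows the gauge straight, the nose over the D recess, with the recess edges at columns of about 150 and 365 on either side. Now a numeric alignment check in the same image.

Run:
```python
from h import *
im,d,c=last("wrist"); P=cloud(c,d)
z=P[...,2]; a=np.radians(11.05); t=np.array([np.cos(a),np.sin(a)]); n=np.array([-t[1],t[0]])
L=[];Rr=[]
for r in range(2,30,3):
    row=abs(z[r]-26)<3
    lo=np.where(row[60+80:60+190])[0]; hi=np.where(row[60+330:60+400])[0]
    # left: last deck pixel before first non-deck run adjacent to yellow
    u=260+0
    i=u
    while not row[i] and i>0:i-=1
    j=u
    while not row[j] and j<639:j+=1
    L.append([i+.5,r]);Rr.append([j-.5,r])
l=plane(c,L,26)[:,:2]@n; rr=plane(c,Rr,26)[:,:2]@n; print('recess edges',l.round(1),rr.round(1),'mid',np.median(l+rr)/2)
g=[]
for r in range(215,262,4):
    row=abs(z[r]-36)<3; u=np.where(row[100:560])[0]+100
    if len(u): p=plane(c,[[u.min()-.5,r],[u.max()+.5,r]],36)[:,:2]@n; g.append(p)
print('plate sides',np.round(g,1).tolist(),'mid',np.mean(np.median(g,0)))
```

```text
recess edges [32.  32.  31.7 31.8 32.3 32.  32.1 32.2 32.3 32.4] [-65.7 -66.3 -66.1 -66.2 -65.9 -65.7 -65.8 -66.4 -65.7 -65.8] mid -16.87223791409972
plate sides [[30.6, -64.9], [30.3, -65.2], [30.5, -64.9], [30.6, -65.2], [30.3, -65.0], [30.5, -65.3], [30.7, -65.0], [30.4, -65.3], [30.6, -65.1], [30.2, -65.3], [30.4, -56.9], [30.6, -57.2]] mid -17.281093038247803
```

Gauge and recess are centred within 0.4 mm of each other. Push on.

arm_command:
  increments:
    - [[0,0,0],[5,1,-2.4],0.12]
    - [[0,0,0],[15,3,-2.4],0.12]
    - [[0,0,-0.5],[25,5,-2.4],0.12]
    - [[0,0,-0.5],[35,7,-2.4],0.12]
    - [[0,0,-0.5],[44,8.8,-2.4],0.12]

```text
clock: 15.2
position: [505.1, 78.0, 26.6]
ee_rot: [-0.702, -0.073, 0.705, -0.075]
contact_force: [-11.1, -1.3, 25.2]
gripper_width: 75.0
```

```bash
python3 g.py 26
```

```text
tcp [507.2673241   78.72932402  26.65714428] yaw 12.006782599538397 tilt [-1.     0.001  0.001] [-4.83789029 -2.07069687 19.30070147]
drum r 41.6 origin(corrected) [561.4  88.2] thumb-> [504.6  76.2] plate rect [119.3  95.5] 9.9
in tray -38.2 59.6
plate slope [-2.0000e-03 -0.0000e+00  3.6024e+01]
```

arm_command:
  increments:
    - [[0,0,1],[0,0,-2.4],0.12]
    - [[0,0,2],[3,0.8,-2.4],0.12]
    - [[0,0,2],[6,1.3,-2.4],0.12]
    - [[0,0,2],[9,1.8,-2.4],0.12]
    - [[0,0,2],[12,2.4,-2.4],0.12]

```text
clock: 15.75
position: [517.5, 80.3, 26.8]
ee_rot: [-0.7, -0.085, 0.704, -0.088]
contact_force: [-9.8, -2.2, 25.5]
gripper_width: 75.1
```

```bash
python3 g.py 26
```

```text
tcp [518.20218471  80.43708439  26.87107651] yaw 14.079412057294958 tilt [-1.     0.002  0.004] [-8.11210714 -0.94066497 23.85045962]
drum r 41.2 origin(corrected) [573.3  92.2] thumb-> [517.   78.1] plate rect [120.6  95.4] 11.1
in tray -25.8 61.2
plate slope [-2.5000e-02 -7.0000e-03  3.5638e+01]
```

arm_command:
  increments:
    - [[0,0,0],[2.5,0.5,-2],0.12]
    - [[0,0,0],[5,1,-2],0.12]
    - [[0,0,0],[7.5,1.5,-2],0.12]
    - [[0,0,0],[10,2,-2],0.12]
    - [[0,0,0],[13,2.6,-2],0.12]

```text
clock: 16.3
position: [531.6, 83.5, 26.9]
ee_rot: [-0.701, -0.086, 0.703, -0.088]
contact_force: [-4.0, 1.7, 11.1]
gripper_width: 74.9
```

```bash
python3 g.py 20
```

```text
tcp [532.26730693  83.70086673  26.74968327] yaw 14.157688297027853 tilt [-1.     0.002  0.002] [-1.76540287  1.59740795 11.2376215 ]
drum r 32.4 origin(corrected) [564.7  87.3] thumb-> [508.5  73.1] plate rect [106. 132.] 11.4
in tray -35.1 58.0
plate slope [-0.149 -0.031 30.908]
```

arm_command:
  increments:
    - [[0,0,-1],[2.5,0.5,-1.5],0.12]
    - [[0,0,-2],[5,1,-2],0.12]
    - [[0,0,-3],[8,1.5,-2.5],0.12]
    - [[0,0,-3],[11,2.1,-3],0.12]
    - [[0,0,-3],[13,2.6,-3],0.12]

```text
clock: 16.85
position: [544.8, 86.2, 24.3]
ee_rot: [-0.703, -0.068, 0.705, -0.07]
contact_force: [-2.2, -0.4, 4.8]
gripper_width: 74.9
```

```bash
cat > t.py <<'E'
from h import *
im,d,c=shot("wrist"); s=readout.read_state(); Rt=R.from_quat(s["ee_rot"]).as_matrix(); p=np.array(s["position"])
a=np.radians(11.05); t=np.array([np.cos(a),np.sin(a)]); n=np.array([-t[1],t[0]]); O=np.array([610.3,37.1])
print('tcp',p.round(1),'tray',((p[:2]-O)@t).round(1),((p[:2]-O)@n).round(1),'yaw',np.degrees(np.arctan2(-Rt[1,2],-Rt[0,2])).round(1),s["contact_force"].round(1))
P=cloud(c,d); hsv=cv2.cvtColor(im,cv2.COLOR_BGR2HSV)
b=2.8*np.array([-Rt[1,2],Rt[0,2]])  # lateral camera bias
Q=np.stack([(P[...,:2]+b-O)@t,(P[...,:2]+b-O)@n-61,P[...,2]],-1)
def fit(M,nm):
    q=Q[M]
    for _ in range(3):
        A=np.c_[q[:,:2],np.ones(len(q))]; x=np.linalg.lstsq(A,q[:,2],rcond=None)[0]; r=abs(A@x-q[:,2]); q=q[r<max(1.5,2*np.median(r))]
    print(nm,len(q),'slope',x[:2].round(3),'z at seat',x[2].round(1)); return q
inr=(abs(Q[...,1])<52)&(Q[...,0]>-110)&(Q[...,0]<52)
fit(inr&(cv2.inRange(hsv,(92,110,40),(115,255,255))>0)&(Q[...,2]>8)&(Q[...,2]<42)&(abs(Q[...,1])<47),'plate')
M=inr&(hsv[...,1]<60)&(hsv[...,2]>75)&(Q[...,2]>24)&(Q[...,2]<60)
M=cv2.morphologyEx(M.astype(np.uint8),cv2.MORPH_OPEN,np.ones((5,5))); k,l,st,_=cv2.connectedComponentsWithStats(M); q=fit(l==1+st[1:,4].argmax(),'drum')
print('drum face circle',cv2.minEnclosingCircle(q[:,:2].astype(np.float32)))
E
python3 t.py
```

```text
tcp [545.2  86.3  24.2] tray -54.4 60.8 yaw 11.2 [-1.9  0.1  4.7]
plate 9367 slope [-0.189 -0.001] z at seat 21.7
drum 23416 slope [-0.193 -0.001] z at seat 38.2
drum face circle ((-2.2865042686462402, -1.960909128189087), 41.68170928955078)
```

arm_command:
  increments:
    - [[0,0,0],[0,0.5,-2],0.12]
    - [[0,0,0],[1.5,1.3,-2.5],0.12]
    - [[0,0,0],[3.5,2.1,-2.8],0.12]
    - [[0,0,0],[5.5,2.6,-3],0.12]
    - [[0,0,0],[8,3.1,-3.5],0.12]

```text
clock: 17.4
position: [553.3, 89.4, 20.8]
ee_rot: [-0.703, -0.068, 0.704, -0.07]
contact_force: [0.5, 0.3, -0.8]
gripper_width: 75.2
```

```bash
python3 t.py
```

```text
tcp [553.7  89.5  20.5] tray -45.5 62.3 yaw 11.2 [ 0.5  0.  -0. ]
plate 9656 slope [-0.122 -0.012] z at seat 19.7
drum 23346 slope [-0.121 -0.012] z at seat 36.2
drum face circle ((3.9046082496643066, -0.11413592845201492), 41.660682678222656)
```

The gauge's nose is on the floor and the tail rests on the tongue (tilt about 7°, origin at the seat within 1 mm). I'll move the fingertips back to the tail, narrower, and press.

arm_command:
  increments:
    - [[0,0,0],[0,0,15],0.5]
    - [[0,0,0],[-8,-2,18],0.5]
    - [[0,0,0],[-14.5,-4.2,18],0.5]
    - [[0,0,0],[-14.5,-4.2,16],0.5]
    - [[0,0,0],[-14.5,-4.2,10],0.5]

```text
clock: 17.95
position: [539.0, 85.3, 30.3]
ee_rot: [-0.703, -0.068, 0.704, -0.07]
contact_force: [-0.2, -0.8, -0.1]
gripper_width: 42.7
```

arm_command:
  increments:
    - [[0,0,0],[0,0,-4],0.5]
    - [[0,0,0],[0,0,-8],0.5]
    - [[0,0,0],[0,0,-11],0.5]
    - [[0,0,0],[0,0,-14],0.5]
    - [[0,0,0],[0,0,-17],0.5]

```text
clock: 18.45
position: [539.0, 85.3, 12.8]
ee_rot: [-0.703, -0.068, 0.704, -0.07]
contact_force: [0.3, 0.3, -0.5]
gripper_width: 42.7
```

```bash
python3 t.py
```

```text
tcp [538.7  85.2  12.4] tray -61.1 60.9 yaw 11.2 [-0.6  0.3  0. ]
plate 8951 slope [-0.002  0.001] z at seat 13.9
drum 26138 slope [-0.002  0.   ] z at seat 30.3
drum face circle ((1.66111421585083, -0.5582318902015686), 41.745765686035156)
```

Gauge now lies flat (plate z 13.9, slope 0), snapped in. Now the knob: rise, move over it and pre-turn the tool clockwise.

arm_command:
  increments:
    - [[0,0,0],[0,0,40],0.5]
    - [[0,0,-8],[10,2,80],0.4]
    - [[0,0,-16],[45,8,88],0.4]
    - [[0,0,-24],[61.6,11.5,88],0.4]
    - [[0,0,-31],[61.6,11.5,88],0.4]

```text
clock: 19.0
position: [602.8, 97.3, 100.9]
ee_rot: [-0.696, 0.124, 0.696, 0.123]
contact_force: [-0.8, -0.1, -0.4]
gripper_width: 51.5
```

```bash
cat > k.py <<'E'
from h import *
im,d,c=shot("wrist"); s=readout.read_state(); Rt=R.from_quat(s["ee_rot"]).as_matrix(); p=np.array(s["position"])
print('tcp',p.round(1),'yaw',np.degrees(np.arctan2(-Rt[1,2],-Rt[0,2])).round(1),'tilt',Rt[2].round(3),'j',s["joints"].round(2),s["contact_force"].round(1),s["wrist_torque"].round(2),s["gripper_width"])
P=cloud(c,d); hsv=cv2.cvtColor(im,cv2.COLOR_BGR2HSV); b=2.8*np.array([-Rt[1,2],Rt[0,2]])
near=np.linalg.norm(P[...,:2]-[600,98],axis=-1)<40
def C(M,z,nm):
    M=cv2.morphologyEx(M.astype(np.uint8),cv2.MORPH_OPEN,np.ones((3,3))); k,l,st,ce=cv2.connectedComponentsWithStats(M)
    if k<2: print(nm,'none'); return
    i=1+st[1:,4].argmax(); g=np.argwhere(l==i)[:,::-1]; q=plane(c,g,z)[:,:2].astype(np.float32); (x,y),r=cv2.minEnclosingCircle(q)
    print(nm,len(g),'px',ce[i].round(),'circle',np.round([x+b[0],y+b[1],r],1),'mean',(q.mean(0)+b).round(1)); return q.mean(0)+b
C(near&(hsv[...,2]<60)&(abs(P[...,2]-41.5)<2.5),41.5,'knob')
C((np.linalg.norm(P[...,:2]-[600,98],axis=-1)<65)&(hsv[...,1]<60)&(hsv[...,2]>75)&(abs(P[...,2]-30)<2),30,'drum')
red=near&((cv2.inRange(hsv,(0,120,60),(8,255,255))|cv2.inRange(hsv,(172,120,60),(180,255,255)))>0)
C(red,31,'red')
g=np.argwhere(red)[:,::-1]; q=plane(c,g,31)[:,:2].astype(np.float32)
if len(q)>5: 
    vx,vy,x0,y0=cv2.fitLine(q,cv2.DIST_HUBER,0,.01,.01)[:,0]; print('red line dir deg',np.degrees(np.arctan2(vy,vx)),'far end',q[np.argmax(np.linalg.norm(q-[600,98],axis=1))]+b)
dist=np.linalg.norm(P[...,:2]+b-[600.3,96.7],axis=-1)
C((dist>18)&(dist<37)&(hsv[...,2]<70)&(abs(P[...,2]-32)<4),31,'pin/ticks')
cv2.imwrite('pics/k_%.2f.png'%s["clock"],im[20:360,100:540])
E
python3 k.py; ls pics
```

```text
tcp [601.3  96.9 100.3] yaw -20.3 tilt [-1.     0.002  0.002] j [ 0.43  0.48 -0.2  -0.   -0.9   0.79] [-0.8  0.6  0.3] [-0.    0.05  0.01] 51.2053401546099
knob 500 px [318. 219.] circle [600.   96.6  10.6] mean [600.7  96. ]
drum 7388 px [318. 212.] circle [599.3  96.8  41.7] mean [601.6  96. ]
red 51 px [317. 229.] circle [589.3 100.6   4.9] mean [589.3 100.8]
red line dir deg -24.97972 far end [570.01388191 110.68183735]
pin/ticks none
k_19.05.png
scene0.png
scene1.png
side0.png
side1.png
w1.png
w2.png
w3.png
w4.png
w5.png
w6.png
w7.png
wrist0.png
```

arm_command:
  increments:
    - [[0,0,0],[-1.2,-0.2,-25],0.4]
    - [[0,0,0],[-1.2,-0.2,-50],0.4]
    - [[0,0,0],[-1.2,-0.2,-60],0.4]
    - [[0,0,0],[-1.2,-0.2,-66.5],0.4]
    - [[0,0,0],[-1.2,-0.2,-66.5],0.4]

```text
clock: 19.55
position: [599.9, 96.6, 33.4]
ee_rot: [-0.695, 0.125, 0.697, 0.124]
contact_force: [0.0, -0.2, 0.1]
gripper_width: 51.3
```

arm_command:
  increments:
    - [[0,0,0],[0.3,0,0],0.65]
    - [[0,0,0],[0.3,0,0],0.72]
    - [[0,0,0],[0.3,0,0],0.74]
    - [[0,0,0],[0.3,0,0],0.78]
    - [[0,0,0],[0.3,0,0],0.78]

```text
clock: 20.05
position: [601.1, 97.2, 34.5]
ee_rot: [-0.696, 0.124, 0.697, 0.124]
contact_force: [-0.2, 1.5, 4.2]
gripper_width: 19.2
```

arm_command:
  increments:
    - [[0,0,0],[0,0,0],0.85]
    - [[0,0,0],[0,0,0],0.85]
    - [[0,0,7],[-0.2,0,0],0.85]
    - [[0,0,14],[-0.2,0,0],0.85]
    - [[0,0,20],[-0.2,0,0],0.85]

```text
clock: 20.55
position: [601.2, 97.4, 34.8]
ee_rot: [-0.707, -0.0, 0.707, -0.0]
contact_force: [-0.7, 2.3, 2.7]
gripper_width: 17.3
```

```bash
python3 k.py
```

```text
tcp [601.2  97.4  34.8] yaw 0.2 tilt [-1.  0.  0.] j [ 0.43  0.56 -0.26  0.   -0.75  1.15] [-1.4  2.   2.5] [0.48 0.13 0.03] 17.512184270356116
knob 958 px [318. 262.] circle [601.1  95.9  10.9] mean [601.7  96.2]
drum 8796 px [318. 227.] circle [600.4  96.2  41.7] mean [616.   96.1]
red 158 px [316. 283.] circle [580.2  97.1  12.3] mean [582.   97.1]
red line dir deg -5.4433274 far end [568.02863036  98.82789999]
pin/ticks none
```

The pointer turned 20° with the knob. Continue.

arm_command:
  increments:
    - [[0,0,7.5],[0,0,0],0.85]
    - [[0,0,15],[0,0,0],0.85]
    - [[0,0,22.5],[0,0,0],0.85]
    - [[0,0,30],[0,0,0],0.85]
    - [[0,0,36],[0,0,0],0.85]

```text
clock: 21.1
position: [601.1, 97.7, 34.8]
ee_rot: [-0.672, -0.22, 0.672, -0.221]
contact_force: [-2.2, 2.9, 2.8]
gripper_width: 16.9
```

```bash
python3 k.py
```

```text
tcp [601.1  97.7  34.8] yaw 36.5 tilt [-1.  0.  0.] j [ 0.43  0.56 -0.26  0.   -0.75  1.78] [-0.8  2.5  1.7] [0.7  0.27 0.  ] 17.15236244629316
knob 950 px [317. 262.] circle [602.3  97.6  10.9] mean [603.   97.9]
drum 8780 px [317. 227.] circle [602.   97.   41.7] mean [614.4 106.3]
red 161 px [316. 282.] circle [585.1  85.8  12.3] mean [586.6  87.1]
red line dir deg 32.2269 far end [560.49630743 -34.29367892]
pin/ticks 28 px [321. 302.] circle [577.9  76.8   2.1] mean [577.9  76.7]
```

arm_command:
  increments:
    - [[0,0,2],[0,0,0],0.85]
    - [[0,0,4],[0,0,0],0.85]
    - [[0,0,5.5],[0,0,0],0.85]
    - [[0,0,7],[0,0,0],0.85]
    - [[0,0,8],[0,0,0],0.85]

```text
clock: 21.65
position: [601.0, 97.6, 34.8]
ee_rot: [-0.654, -0.268, 0.655, -0.268]
contact_force: [0.2, 0.6, 3.5]
gripper_width: 17.1
```

```bash
python3 k.py
```

```text
tcp [600.9  97.6  34.8] yaw 44.5 tilt [-1.    -0.     0.001] j [ 0.43  0.56 -0.26  0.   -0.75  1.92] [-0.6  1.7  3.7] [ 0.37  0.21 -0.12] 17.17972562299673
knob 965 px [317. 262.] circle [602.4  97.7  10.8] mean [603.   98.1]
drum 8771 px [317. 227.] circle [602.   97.3  41.6] mean [613.2 108.2]
red 167 px [316. 283.] circle [586.8  84.   12.4] mean [588.2  85.2]
red line dir deg 85.21913 far end [579.68513588 -38.66842294]
pin/ticks 18 px [316. 302.] circle [579.1  75.5   1.7] mean [579.1  75.5]
```

arm_command:
  increments:
    - [[0,0,1],[0,0,0],0.85]
    - [[0,0,2],[0,0,0],0.85]
    - [[0,0,3],[0,0,0],0.85]
    - [[0,0,3],[0,0,0],0.85]
    - [[0,0,3],[0,0,0],0.85]

```text
clock: 22.2
position: [600.8, 97.7, 34.8]
ee_rot: [-0.647, -0.285, 0.647, -0.285]
contact_force: [-1.2, 2.1, 3.0]
gripper_width: 17.5
```

```bash
python3 k.py
python3 - <<'E'
from h import *
im,d,c=last("wrist"); cv2.imwrite('pics/w8.png',cv2.resize(im[180:380,220:420],None,fx=2.8,fy=2.8,interpolation=cv2.INTER_CUBIC))
E
```

```text
tcp [600.9  97.7  34.8] yaw 47.5 tilt [-1.    -0.     0.001] j [ 0.43  0.56 -0.26  0.   -0.75  1.97] [-2.2  1.4  3.2] [ 0.73  0.34 -0.45] 17.41725490718321
knob 975 px [318. 262.] circle [602.3  98.1  10.9] mean [602.9  98.3]
drum 8761 px [317. 227.] circle [602.   97.5  41.6] mean [612.5 109. ]
red 160 px [315. 283.] circle [586.9  84.   12.4] mean [588.   84.7]
red line dir deg 88.53694 far end [586.81927407 -39.41729942]
pin/ticks 12 px [314. 302.] circle [578.9  75.3   1.2] mean [578.9  75.3]
```

View pics/w8.png

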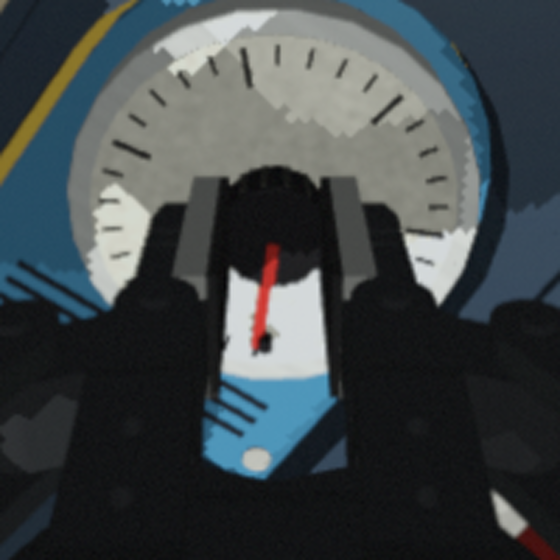

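The pointer, tip at (262,340), lies on the black pin, and the torque rose to 0.45 N·m, so it is at the stop. Open and rise straight up.

arm_command:
  increments:
    - [[0,0,0],[0,0,0],0.4]
    - [[0,0,0],[0,0,0],0.4]
    - [[0,0,0],[0,0,0],0.4]
    - [[0,0,0],[0,0,20],0.4]
    - [[0,0,0],[0,0,60],0.4]

```text
clock: 22.75
position: [598.3, 96.5, 91.7]
ee_rot: [-0.644, -0.285, 0.651, -0.285]
contact_force: [0.3, 0.0, 0.4]
gripper_width: 51.3
```

arm_command:
  increments:
    - [[0,0,-8],[-10,-10,40],0.4]
    - [[0,0,-16],[-30,-30,80],0.4]
    - [[0,0,-24],[-50,-50,120],0.4]
    - [[0,0,-32],[-60,-70,150],0.4]
    - [[0,0,-36],[-70,-80,160],0.4]

```text
clock: 23.25
position: [529.0, 15.2, 255.9]
ee_rot: [-0.703, -0.07, 0.704, -0.068]
contact_force: [-0.2, -0.3, -0.7]
gripper_width: 51.1
```

```bash
python3 t.py; python3 k.py
python3 - <<'E'
from h import *
im,d,c=last("wrist"); print(c[3])
uv=proj(c,[[580,30,20]])[0]; print(uv)
x,y=int(np.clip(uv[0]-130,0,380)),int(np.clip(uv[1]-90,0,220)); cv2.imwrite('pics/w9.png',cv2.resize(im[y:y+180,x:x+260],None,fx=3,fy=3,interpolation=cv2.INTER_CUBIC))
# clamp plate flatness, green decoy etc.
P=cloud(c,d); hsv=cv2.cvtColor(im,cv2.COLOR_BGR2HSV)
M=(abs(P[...,2]-15)<7)&(P[...,0]>545)&(P[...,0]<645)&(abs(P[...,1]+24)<38)&(hsv[...,1]<60)
q=P[M]
A=np.c_[q[:,:2]-q[:,:2].mean(0),np.ones(len(q))]; print('clamp',len(q),np.linalg.lstsq(A,q[:,2],rcond=None)[0].round(3))
E
```

```text
tcp [527.7  14.5 256.2] tray -85.4 -6.3 yaw 11.1 [-1.8 -0.7  0.6]
plate 2094 slope [-0.005 -0.002] z at seat 13.9
drum 3314 slope [-0.002  0.   ] z at seat 30.2
drum face circle ((0.83173668384552, -1.5987839698791504), 41.74245834350586)
tcp [528.1  15.4 254.2] yaw 11.4 tilt [-1.    -0.004  0.004] j [ 0.33  0.21 -0.19 -0.01 -1.18  1.44] [ 1.2 -0.   0.8] [ 0.02 -0.03 -0.  ] 51.145630116806295
knob 248 px [261.  99.] circle [599.7  95.4  10.6] mean [600.2  95.5]
drum 3455 px [263.  99.] circle [599.7  95.5  41.7] mean [600.9  95.4]
red none
red line dir deg 44.02291 far end [577.37304696  77.09057025]
pin/ticks none
[604.22092516  30.64943824 398.51000699]
[315.65851073 126.86281799]
clamp 2875 [-1.5000e-02 -2.0000e-03  1.4171e+01]
```

View pics/w9.png

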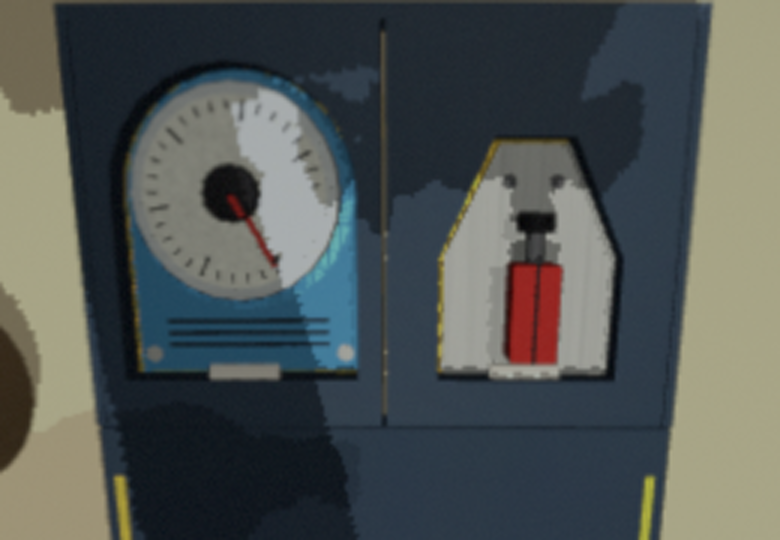

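Final view: both parts lie flat with white tongues over their tails at (245,372) and (525,372). The pointer tip is on the pin at (273,262), and the robot is clear of everything.

```bash
python3 -c "
from bench import arm; print(arm.job_done())"
```

```text
the job is handed in; nothing more can be done
None
```

The tape pull-tester is put away and the job is handed in, at about 23 s of the 70 s allowed. No verdict was given.

- **Clamp:** I gripped it by its jaw block, put it nose-down into the tapered recess and pressed it in. Its plate measures 14.2 mm above the shelf (14 expected), and the tongue shows over its tail. The last fit showed a tilt of about 0.015. I did not recheck it, and put it down to the tongue being included in the fit, since the fit just after seating gave 0.006.
- **Gauge:** I slid it along the deck with fingertips on the ribbed tail, never gripping or lifting it. It went nose-first into the D-shaped recess, and I pressed the tail until it snapped flat. Its plate measures 13.9 mm with a tilt of 0.005 or less, and the tongue is over its tail. My first slide slipped and barely moved the gauge, so I levelled the tool and pressed again with the fingers wider apart.
- **Pointer:** I turned it about 67° anticlockwise until the torque rose to 0.45 N·m at the stop. After letting go, it still lies on the black pin.
- **Disagreement:** the wrist camera read about 3 mm off sideways, so I lined both parts up against the tray within the same picture.
- **Not measured:** I did not measure the bystanders again at the end. I never reached for any of them, and no unexpected contact force showed up.

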